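# Release the dust extractor's filter slide with the pin tool

### The arm

A 6-joint arm with a two-finger parallel gripper is mounted at the origin on the work surface. World frame = base frame: x ahead of the robot, y to its left, z up, the work surface at z = 0. Lengths are in m, angles in degrees, forces in N, time in s.
With the tool pointing down it reaches from about 0.25 to 0.775 m from the base axis. Payload 4 kg.
Tool frame: the origin (TCP) lies at the very end of the fingers, on their centre line; the grasp point (between the pads) lies 19 mm behind it; y points along the fingers, z is the direction in which the jaws open and shut, and the axes are right-handed (so a half turn about y gives the same grasp; the last joint's range is limited). The gripper opens to 85 mm and grips with 20 to 120 N. Pads are 22 mm wide; open, the fingers measure 114 mm over their backs; the gripper's body (76 mm by 85 mm) begins 54 mm behind the grasp point. The pads swing forward as they close: fully open they stand 13 mm farther back than shut.
Start: joints at [67.202, 4.996, 78.535, -0, 96.463, -5.907], TCP at [0.16, 0.526, 0.231] pointing down, gripper open.
Joint ranges: [-177.83, 177.83], [-43.37, 116.18], [15.69, 146.23], [-61.86, 241.86], [9.47, 152.12], [-147.06, 147.06]. Speed limits (degrees/s): [159.86, 159.86, 180, 180, 180, 180].

### API

Orientations are given as [roll, pitch, yaw] about the fixed x, y, z axes, in that order (R = Rz(yaw) Ry(pitch) Rx(roll)).
In Python, from plant import robot, viewer, nets gives the robot as it stands.
- The arm moves only by the tool drive_tool, never from a script. Its argument "rows" is one flat list of numbers, 6 for each row, row after row: the shift along the tool's x, y, z in mm, then the turn, a rotation vector about the tool's x, y, z in rad. In form: [dx, dy, dz, rx, ry, rz, dx, dy, dz, rx, ry, rz, ...]. A call has 1 to 12 rows; each row shifts and turns the commanded pose from where the row before left it, along the tool's axes as they then stand; what a row does not reach is not made up. A row lasts 1/10 s, in which the tool goes at most 50 mm and 8.59 degrees, less where a joint would pass 70% of its speed; a pose out of reach is approached as far as the arm can. A call with a gripper value outside its range is refused whole. "grip" is the closure in counts, from 0 (fully open) to 255 (shut), set as the call begins (left out, the last holds). The fingers move at their own pace and stop on an object; "newtons" is the grip in N (left out, the last holds). Time passes only in rows, so rows that do not move let the fingers close. It gives the time, the measured TCP pose, the force and the opening at its end, in the units of the state.
- robot.sense(): the state, without advancing time (a new reading comes with each control period).
- viewer.capture(name): name is "scene" or "top" or "wrist"; returns a dict with "img" (400x640x3 uint8, red, green, blue), "intrinsics" (3x3 intrinsics, pixels), "D" ([k1, k2, p1, p2, k3] as OpenCV has them; the pictures are not rectified), "cam_to_world" (4x4, takes a point from camera to world coordinates). Camera axes: x right, y down, z forward; pixel columns grow to the right and rows downward; lengths in m; the calibration is good to about 2 mm. A picture is of the moment at which its call begins. There is no depth.
- robot.finish_job(): hands the job in, once; it reports no verdict.
Trained networks look in a picture, given as the dict that the camera call returned (one of the last four; its "shot" number tells which), for a name from the list of things; names that differ only in an ending like _2 or _b are one class to them, and where a whole thing is asked for, a point or a joint stands for the part that bears it (a point fixed in the world has none). Each returns a list of dicts, best first, with "p" (0 to 1); they miss things now and then, are a little off and sometimes report something else, mostly with a low value. They report only what shows in the picture. A call takes as long as a camera call. They do not tell look-alikes from the thing itself.
- nets.regions_of(picture, thing): "region" (400x640 bool, what is visible of it).
- nets.tip_of(picture, thing): "point" ([x, y, z] in m, in world coordinates, good to about 4 mm: a listed point, or the origin of a listed thing).
The state is a dict: "time_s": time; "q": joint angles; "dq": joint speeds; "effort": joint torques, N m; "tool_pos": TCP position; "tool_rot": TCP orientation; "force": force on the tool from outside, world axes, zero at the start; "torque": the same for the moment, N m; "grip_width": opening from 0.0 (shut) to 1.0 (fully open).
Only numpy, scipy, OpenCV 4.12 (cv2) and the standard library are available. Lean on these libraries where they do the work, as an engineer would, in place of code of your own. Each camera call takes 0.05 s, during which the arm holds its last target.

### The job

The dust extractor's filter needs changing: take the blue pin tool from its wooden holder, press down the red button at the bottom of the round recess in the yellow filter slide, and keep it pressed with the pin while you push the slide out of the housing to its end stop, so that the button springs up again and the slide stays out. Then stand the pin tool back in its holder, upright and fully home, and let go of it. Leave the pots and other things on the bench where they are.

Things in the scene. Friction and masses are not known exactly. Their poses are not given: they have to be found in the camera images.
- extractor: Dust extractor fixed to the bench: grey box 220 x 220 mm, 100 mm high, black motor housing 120 mm high along its +x side. Origin: centre of the box on the bench. The yellow filter slide (88 x 200 mm, white pleats) lies in a channel along the middle of its top, level with it, and comes out of its +y side. The recess is near the slide's -y end.
- recess (a point): Centre of the round recess mouth in the slide's top face. Moves with the slide; axes as the extractor's, so the slide comes out along +y. The recess is 13 mm wide, straight, 22 mm deep, with a 2 mm chamfer. The flat top of the red button (11 mm wide) fills it 6 mm below the mouth and goes down 8 mm more. Pushed sideways in the recess, the pin drives the slide.
- filter_slide (a joint): How far the slide is out, m: starts at 0 to 0.003, end stop at 0.088. About 3 N moves it when free. The button works a catch that stops against five bars, one every 16 mm: with the button up the slide moves only a few mm, and if let up on the way it stops at the next bar. Beyond 0.078 the catch is past the last bar: the button springs up there and keeps the slide out.
- release_button (a joint): How far the red button is pressed, m: 0 up, 0.008 fully down (hard stop). Spring: 2 N at first, 7 N fully down. The catch clears the bars from 0.0045 on.
- pin_tool: Loose pin tool, 90 g, 117 mm long, standing in the holder pin down. Origin: end of the pin; z up along the tool. From the pin's end up: steel pin 6 mm thick (0 to 30 mm), steel shank 12 mm thick (to 42 mm), black round flange 32 mm wide (to 47 mm), blue handle of square section 16 x 16 mm, sides along the tool's x and y (to 117 mm).
- tool_handle (a point): Middle of the pin tool's blue square handle, where to grip it: 82 mm above the end of the pin, 40 mm above the underside of the flange. Axes as pin_tool.
- tool_flange (a point): Centre of the underside of the pin tool's black flange, 42 mm above the end of the pin; it rests on the holder's top round the hole.
- holder_mouth (a point): Centre of the hole in the top of the tool holder, 58 mm above the bench: a wooden block 70 x 70 mm on a steel foot 86 x 86 mm, fixed to the bench. Hole: round, 18 mm wide, 52 mm deep, with a 2 mm chamfer. The pin and shank go in it and the flange rests on the top.
- maroon_pot: Bystander: small round dark red pot, 72 mm wide, 45 mm high. Origin under its centre.
- teal_pot: Bystander: small round blue-green pot, 68 mm wide, 50 mm high. Origin under its centre.
- glaze_jar: Bystander: dark blue jar with a white cap, 64 mm wide, 75 mm high. Origin under its centre.
- pagoda_figure: Bystander: small pagoda figure on a cream base 50 x 50 mm, 110 mm high. Origin under its centre.
- brush: Bystander: brush lying on the bench. Origin under its middle.
- square_pot: Bystander: small square dark blue pot, 72 mm wide, 58 mm high. Origin under its centre.
There are look-alikes about, which are no part of the job. What is shaped like the part that bears holder_mouth but orange or pink is not meant.

How it is judged:
By the outcome, as a careful person would: the job done as asked, in the order asked, and still so for the second after the job is handed in, with the robot touching nothing.
It also fails if it takes over 48 s, if anything falls off the work surface, if the arm or the gripper's body presses on something with over 40 N, if the wrist force passes 120 N, or if a joint passes its speed limit or range.

## Working session

There is one attempt and no reset: what is moved stays moved. The work goes in short steps, Python scripts to look and compute and a tool call to move; the robot and the scene stay as the last step left them, time stands still between calls to the robot, and variables do not carry over. Pictures are saved under pics/ and viewed, and the job is handed in when it is done.

Besides the shell and the picture viewer there is one more tool, called after ">>>" in YAML: its name, and indented under it one key for each argument. drive_tool: Moves the arm, as the interface text tells. Its arguments: {"type":"object","properties":{"rows":{"type":"array","items":{"type":"number"}},"grip":{"type":"number"},"newtons":{"type":"number"}},"required":["rows"]}

```bash
mkdir -p pics; ls
python3 - <<'E'
from plant import robot, viewer, nets
import cv2
s=robot.sense();print({k:s[k] for k in ['time_s','tool_pos','tool_rot','force','grip_width']})
for n in ['scene','top','wrist']:
    c=viewer.capture(n);cv2.imwrite(f'pics/{n}0.png',c['img'][:,:,::-1])
    print(n,c['cam_to_world'],c['intrinsics'][0][0])
    for t in ['pin_tool','tool_handle','tool_flange','holder_mouth','recess','extractor']:
        print(t,[(d['p'],d['point']) for d in nets.tip_of(c,t)][:4])
E
```

```text
pics
{'time_s': 0.0, 'tool_pos': array([0.15959407, 0.52581647, 0.2301356 ]), 'tool_rot': array([-9.01257512e+01,  1.26509905e-02, -1.68892108e+01]), 'force': array([ 0.34100301, -0.59330939, -0.53074299]), 'grip_width': 0.9962213671211348}
scene [[ 8.66848150e-01  4.15096135e-01 -2.76169303e-01  8.43309396e-01]
 [ 4.98572242e-01 -7.21642992e-01  4.80267750e-01 -5.15088773e-01]
 [ 6.16445883e-05 -5.54009559e-01 -8.32510303e-01  1.10808145e+00]
 [ 0.00000000e+00  0.00000000e+00  0.00000000e+00  1.00000000e+00]] 417.43803686301925
pin_tool [(0.76, [0.4677, -0.2659, 0.0157])]
tool_handle [(0.72, [0.4689, -0.266, 0.0953])]
tool_flange [(0.5, [0.4727, -0.2675, 0.0593])]
holder_mouth [(0.97, [0.3106, -0.2693, 0.0569]), (0.92, [0.5561, -0.1103, 0.0578]), (0.71, [0.4663, -0.2685, 0.058]), (0.69, [0.3424, -0.1228, 0.0544])]
recess [(0.69, [0.6097, 0.0525, 0.1014])]
extractor [(0.86, [0.6085, 0.0956, 0.0024]), (0.64, [0.471, -0.2639, 0.0175])]
top [[-0.02678781 -0.98676138  0.15995124  0.30361137]
 [-0.999582    0.02818164  0.00645156  0.06753639]
 [-0.01087384 -0.15971156 -0.98710383  1.23010108]
 [ 0.          0.          0.          1.        ]] 412.1794382934904
pin_tool [(0.44, [0.4679, -0.2636, 0.0156])]
tool_handle [(0.53, [0.4692, -0.2654, 0.0941])]
tool_flange [(0.63, [0.4705, -0.2655, 0.0595])]
holder_mouth [(0.98, [0.3367, -0.1185, 0.0577]), (0.79, [0.4714, -0.2692, 0.0571]), (0.68, [0.3148, -0.2707, 0.0588]), (0.57, [0.5593, -0.1117, 0.0596])]
recess [(0.74, [0.6095, 0.0578, 0.1019])]
extractor [(0.93, [0.6065, 0.0981, 0.0012])]
wrist [[ 2.91364848e-01  9.05734245e-01  3.07818133e-01  8.08660970e-02]
 [ 9.56611622e-01 -2.75581113e-01 -9.46004961e-02  5.50430095e-01]
 [-8.54045165e-04  3.22025663e-01 -9.46730555e-01  3.74413310e-01]
 [ 0.00000000e+00  0.00000000e+00  0.00000000e+00  1.00000000e+00]] 334.9397641561241
pin_tool []
tool_handle []
tool_flange []
holder_mouth []
recess []
extractor []
```

View pics/scene0.png

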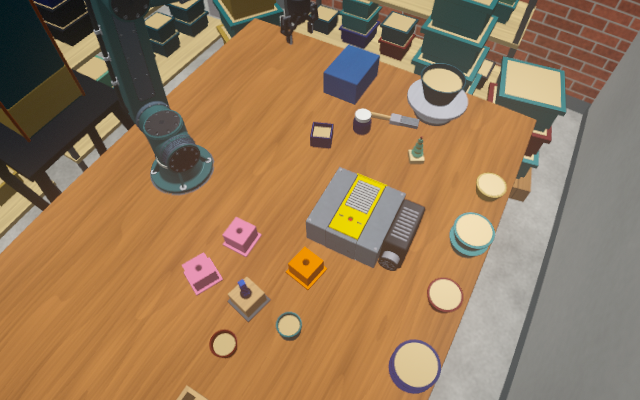

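View pics/top0.png

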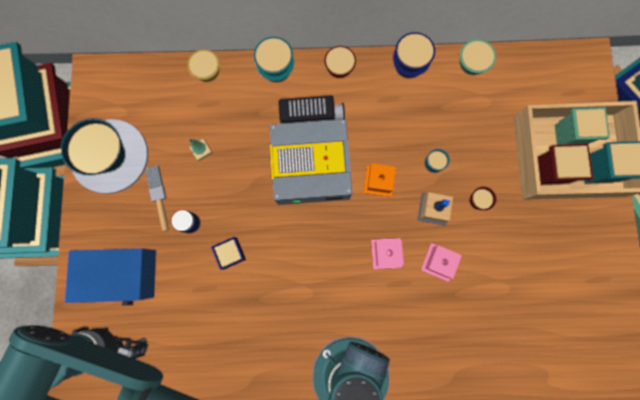

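```bash
cat > h.py <<'E'
from plant import robot, viewer, nets
import cv2, numpy as np
def ray(c,uv,z):
    uv=np.asarray(uv,float).reshape(-1,1,2)
    n=cv2.undistortPoints(uv,np.array(c['intrinsics']),np.array(c['D'])).reshape(-1,2)
    T=np.array(c['cam_to_world']);d=np.c_[n,np.ones(len(n))]@T[:3,:3].T;o=T[:3,3]
    return o+d*((z-o[2])/d[:,2])[:,None]
def proj(c,P):
    T=np.linalg.inv(np.array(c['cam_to_world']));P=np.asarray(P,float).reshape(-1,3)
    r,_=cv2.Rodrigues(T[:3,:3]);return cv2.projectPoints(P,r,T[:3,3],np.array(c['intrinsics']),np.array(c['D']))[0].reshape(-1,2)
def crop(c,u,v,w,h,k,name):
    im=c['img'][max(0,v-h):v+h,max(0,u-w):u+w,::-1]
    cv2.imwrite(name,cv2.resize(im,None,fx=k,fy=k,interpolation=cv2.INTER_CUBIC))
def rect(c,mask,z):
    cs=max(cv2.findContours(mask.astype(np.uint8),0,2)[0],key=cv2.contourArea)
    P=ray(c,cs.reshape(-1,2),z)[:,:2]
    return cv2.minAreaRect((P*1000).astype(np.float32))
E
python3 - <<'E'
from h import *
for n in ['scene','top']:
    c=viewer.capture(n)
    for t,z in [('filter_slide',.1)]:
        for d in nets.regions_of(c,t)[:2]: print(n,t,d['p'],rect(c,d['region'],z))
    # yellow
    hsv=cv2.cvtColor(c['img'],cv2.COLOR_RGB2HSV);m=cv2.inRange(hsv,(22,150,120),(34,255,255));print(rect(c,cv2.morphologyEx(m,cv2.MORPH_CLOSE,np.ones((5,5))),.1))
    if n=='scene': crop(c,247,290,40,40,9,'pics/s1.png')
    else: crop(c,310,160,45,45,9,'pics/t1.png')
E
```

```text
scene filter_slide 0.82 ((607.8758544921875, 105.38594055175781), (92.55352783203125, 209.85768127441406), 2.2776858806610107)
scene filter_slide 0.75 ((646.5116577148438, 79.30021667480469), (297.9811096191406, 275.5509338378906), 3.3457820415496826)
((606.0016479492188, 105.10498809814453), (95.5308837890625, 209.4487762451172), 2.790278911590576)
top filter_slide 0.71 ((603.5814208984375, 107.31863403320312), (89.49272918701172, 205.75094604492188), 3.0015649795532227)
((607.3948974609375, 105.05176544189453), (96.05460357666016, 206.447021484375), 2.975379705429077)
```

View pics/s1.png

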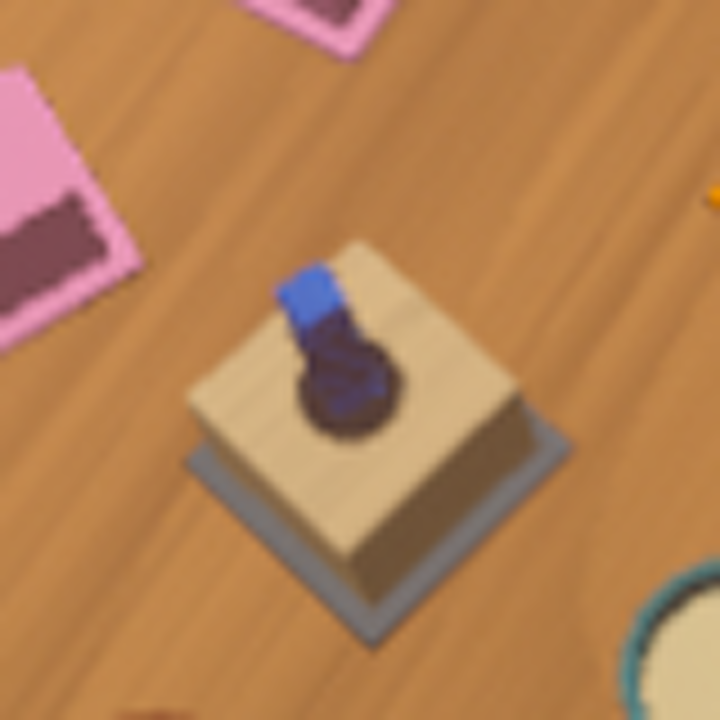

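View pics/t1.png

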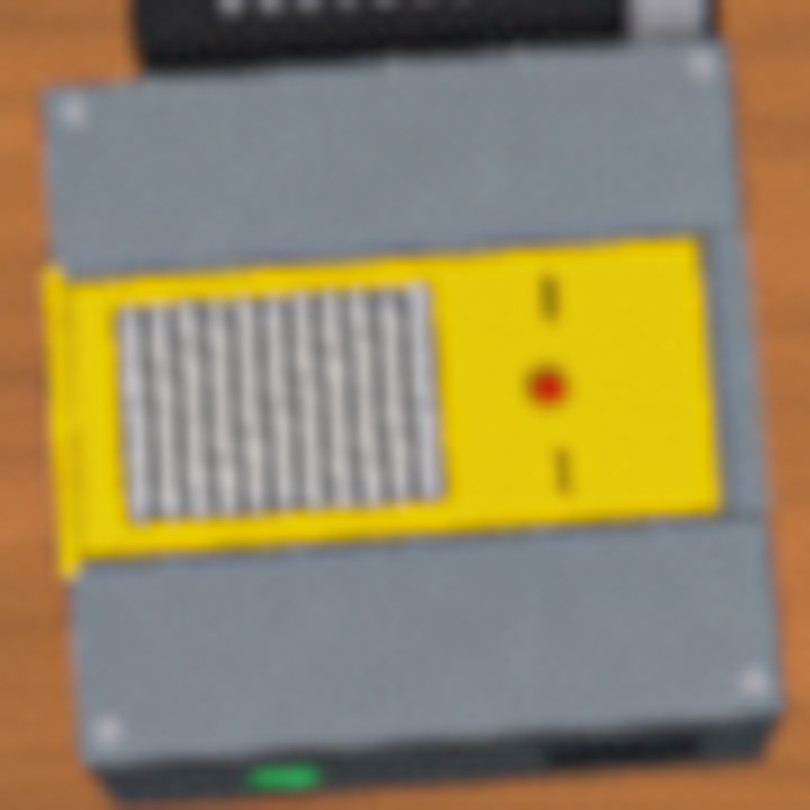

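>>> drive_tool:
  rows: [26, 0, -33, 0, 0, 0, 26, 0, -33, 0, 0, 0, 26, 0, -33, 0, 0, 0, 26, 0, -33, 0, 0, 0, 26, 0, -33, 0, 0, 0, 26, 0, -33, 0, 0, 0, 26, 0, -33, 0, 0, 0, 26, 0, -33, 0, 0, 0, 26, 0, -33, 0, 0, 0, 26, 0, -33, 0, 0, 0]
  grip: 0
  newtons: 60

```text
time_s: 2.25
tool_pos: [0.3129, 0.1335, 0.2317]
tool_rot: [-89.9, -0.1, -16.9]
force: [0.5, -0.1, -0.1]
grip_width: 0.999
```

>>> drive_tool:
  rows: [26, 0, -33, 0, 0, 0, 26, 0, -33, 0, 0, 0, 26, 0, -33, 0, 0, 0, 26, 0, -33, 0, 0, 0, 26, 0, -33, 0, 0, 0, 26, 0, -33, 0, 0, 0, 26, 0, -33, 0, 0, 0, 26, 0, -33, 0, 0, 0, 26, 0, -33, 0, 0, 0, 26, 0, -33, 0, 0, 0, 0, 0, 0, 0, 0, 0, 0, 0, 0, 0, 0, 0]

```text
time_s: 3.45
tool_pos: [0.4654, -0.2569, 0.2305]
tool_rot: [-89.9, 0.1, -17.0]
force: [0.1, 0.2, 0.5]
grip_width: 0.999
```

Run:
```python
from h import *
s=robot.sense();print(s['time_s'],s['tool_pos'],s['tool_rot'],s['q'],s['force'])
c=viewer.capture('wrist');cv2.imwrite('pics/w1.png',c['img'][:,:,::-1])
for t in ['pin_tool','tool_handle','tool_flange','holder_mouth']:
    print(t,[(d['p'],d['point']) for d in nets.tip_of(c,t)][:4])
print(c['cam_to_world'])
```

```text
3.45 [ 0.46544976 -0.25686099  0.23054421] [-89.94293466   0.09837387 -16.97674161] [-3.50186510e+01  2.73544200e+00  8.10207641e+01  2.39389443e-02
  9.63550040e+01 -1.08039234e+02] [0.10986737 0.2151746  0.45738296]
pin_tool [(0.63, [0.4694, -0.2685, 0.0121])]
tool_handle [(0.73, [0.4724, -0.2681, 0.0976])]
tool_flange [(0.78, [0.467, -0.268, 0.0584])]
holder_mouth [(0.95, [0.4671, -0.2657, 0.0569]), (0.91, [0.5561, -0.1058, 0.0579]), (0.84, [0.3074, -0.2687, 0.0631])]
[[ 2.92777089e-01  9.05774433e-01  3.06356415e-01  3.86759936e-01]
 [ 9.56180724e-01 -2.77347118e-01 -9.37923239e-02 -2.32787651e-01]
 [ 1.23797434e-05  3.20392342e-01 -9.47284935e-01  3.73708101e-01]
 [ 0.00000000e+00  0.00000000e+00  0.00000000e+00  1.00000000e+00]]
```

View pics/w1.png

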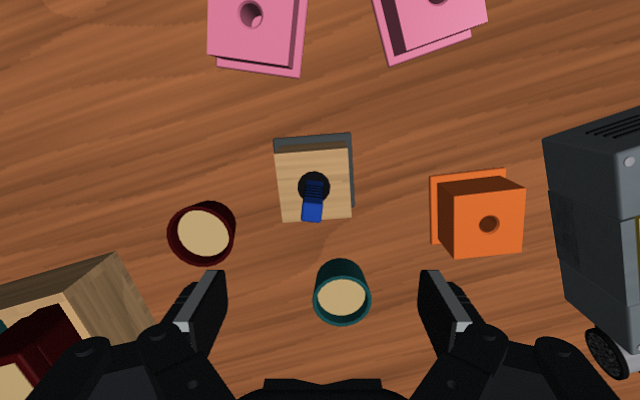

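Run:
```python
from h import *
c=viewer.capture('wrist');crop(c,314,185,50,60,8,'pics/w1c.png')
hsv=cv2.cvtColor(c['img'],cv2.COLOR_RGB2HSV)
m=cv2.inRange(hsv,(105,120,110),(130,255,255));m[:120]=0;m[250:]=0;m[:,:270]=0;m[:,360:]=0
print(cv2.countNonZero(m),rect(c,m,.133),cv2.boundingRect(m))
m=cv2.inRange(hsv,(10,40,150),(22,140,255));m[:120]=0;m[226:]=0;m[:,:270]=0;m[:,354:]=0
m=cv2.morphologyEx(m,cv2.MORPH_OPEN,np.ones((5,5)))
print(rect(c,m,.058))
print(proj(c,[[.469,-.268,.133],[.469,-.268,.063],[.469,-.268,.058]]))
```

```text
344 ((468.29742431640625, -266.2454528808594), (14.565803527832031, 14.748212814331055), 66.34746551513672) (300, 202, 21, 20)
((468.932373046875, -267.0120544433594), (70.37023162841797, 70.14764404296875), 77.62580108642578)
[[307.7519903  212.98017052]
 [310.76781554 187.81615831]
 [310.93672551 186.40665727]]
```

View pics/w1c.png

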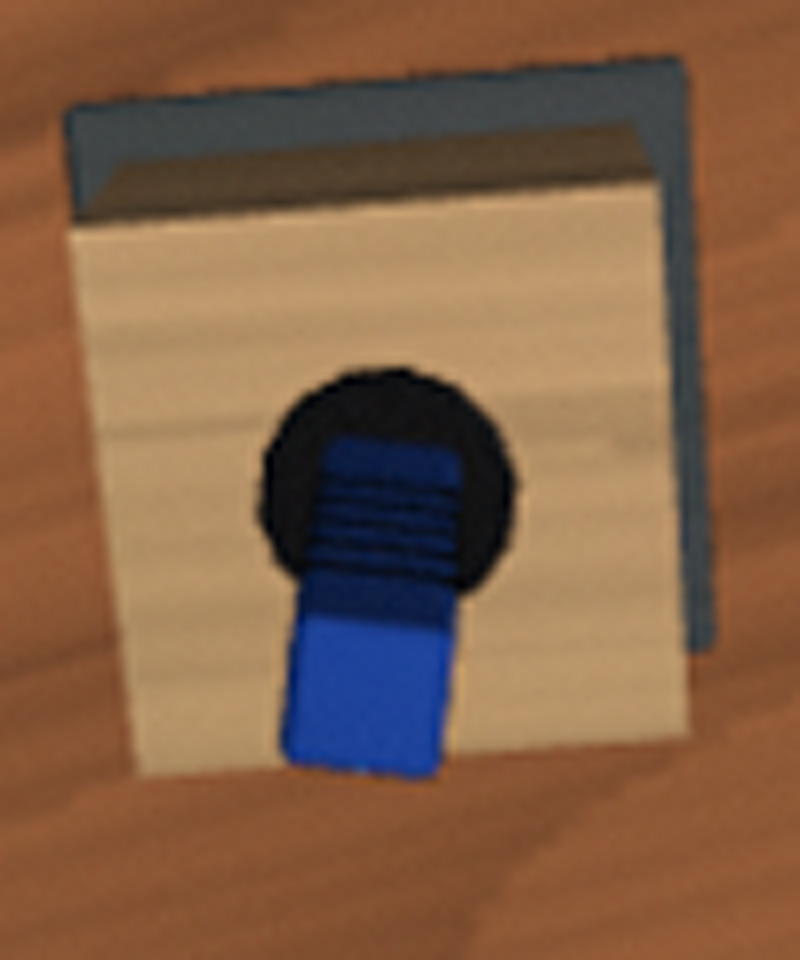

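>>> drive_tool:
  rows: [5.5, 0, -8.5, 0, 0.113, 0, 0, 35, 0, 0, 0, 0, 0, 40, 0, 0, 0, 0, 0, 40, 0, 0, 0, 0, 0, 25, 0, 0, 0, 0, 0, 11.5, 0, 0, 0, 0, 0, 0, 0, 0, 0, 0, 0, 0, 0, 0, 0, 0]

```text
time_s: 4.55
tool_pos: [0.4693, -0.2664, 0.0815]
tool_rot: [-90.0, -0.2, -23.3]
force: [-0.8, -0.5, -0.1]
grip_width: 1.0
```

Run:
```python
from h import *
s=robot.sense();print(s['time_s'],s['tool_pos'],s['tool_rot'],s['force'])
c=viewer.capture('wrist');cv2.imwrite('pics/w2.png',c['img'][:,:,::-1])
```

```text
4.55 [ 0.46934346 -0.26641378  0.08150278] [-90.03044383  -0.15919652 -23.33759065] [-0.8441898  -0.48967818 -0.05833422]
```

View pics/w2.png

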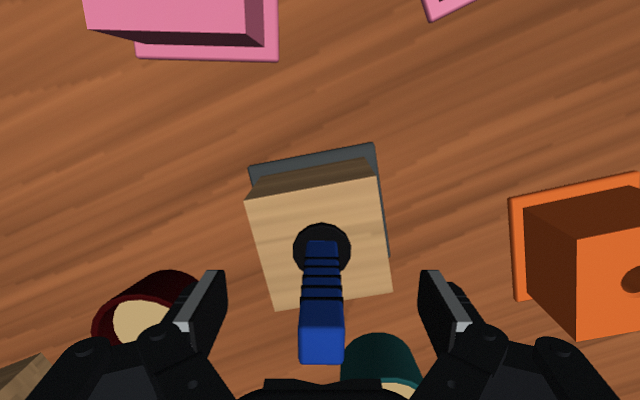

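>>> drive_tool:
  rows: [0, 2, 0, 0, 0, 0, 0, 0, 0, 0, 0, 0, 0, 0, 0, 0, 0, 0, 0, 0, 0, 0, 0, 0, 0, 0, 0, 0, 0, 0, 0, 0, 0, 0, 0, 0, 0, 0, 0, 0, 0, 0, 0, 0, 0, 0, 0, 0]
  grip: 255
  newtons: 90

```text
time_s: 5.4
tool_pos: [0.4686, -0.2662, 0.0781]
tool_rot: [-90.0, -0.0, -23.4]
force: [0.2, 0.5, 1.8]
grip_width: 0.178
```

Run:
```python
from h import *
s=robot.sense();print(s['time_s'],s['tool_pos'],s['tool_rot'],s['force'],s['grip_width'],s['torque'])
c=viewer.capture('wrist');cv2.imwrite('pics/w3.png',c['img'][:,:,::-1])
```

```text
5.4 [ 0.46862313 -0.26622599  0.07813147] [-9.00067521e+01 -4.00039595e-02 -2.33660381e+01] [0.24290518 0.45643044 1.78626755] 0.17824141110380168 [ 0.0092714   0.05195778 -0.00944302]
```

View pics/w3.png

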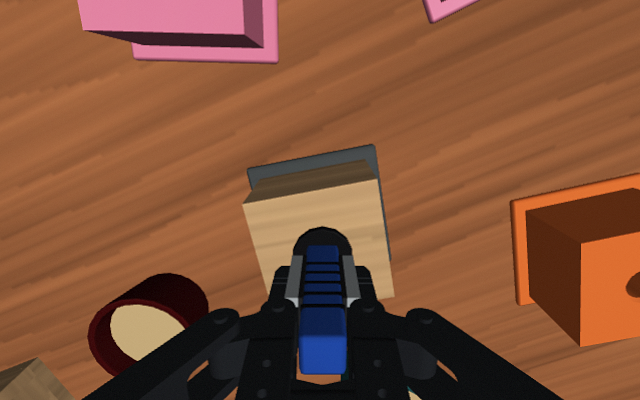

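>>> drive_tool:
  rows: [0, -15, 0, 0, 0, 0, 0, -35, 0, 0, 0, 0, 0, -40, 0, 0, -0.115, 0, 0, -40, 0, 0, -0.115, 0, 0, -20, 0, 0, -0.115, 0, 0, 0, 0, 0, -0.116, 0]

```text
time_s: 6.05
tool_pos: [0.4699, -0.2671, 0.2337]
tool_rot: [-90.3, -0.4, 3.3]
force: [0.9, -0.6, -0.7]
grip_width: 0.176
```

>>> drive_tool:
  rows: [20, 0, 38, 0, 0, 0, 20, 0, 38, 0, 0, 0, 20, 0, 38, 0, 0, 0, 20, 0, 38, 0, 0, 0, 20, 0, 38, 0, 0, 0, 20, 0, 38, 0, 0, 0, 20, 0, 38, 0, 0, 0, 17, 0, 38, 0, 0, 0, 0, 0, 0, 0, 0, 0, 0, 0, 0, 0, 0, 0]

```text
time_s: 7.05
tool_pos: [0.6088, 0.0467, 0.2277]
tool_rot: [-90.0, 0.1, 3.2]
force: [-0.7, 0.4, -1.5]
grip_width: 0.176
```

Run:
```python
from h import *
s=robot.sense();print(s['time_s'],s['tool_pos'],s['tool_rot'],s['force'],s['grip_width'],s['torque'])
c=viewer.capture('wrist');cv2.imwrite('pics/w4.png',c['img'][:,:,::-1])
for t in ['pin_tool','tool_handle','tool_flange','recess']:
    print(t,[(d['p'],d['point']) for d in nets.tip_of(c,t)][:4])
p=s['tool_pos'];print(proj(c,[p+[0,0,-.0621],[p[0],p[1],.1]]))
```

```text
7.05 [0.60880127 0.04671421 0.22772499] [-9.00284509e+01  6.55548094e-02  3.16824200e+00] [-0.66140899  0.44164137 -1.54992767] 0.17574689420743014 [-0.05855356 -0.01090434 -0.0159362 ]
pin_tool [(0.73, [0.6061, 0.0455, 0.164])]
tool_handle [(0.79, [0.6115, 0.0464, 0.2474])]
tool_flange [(0.65, [0.6063, 0.0425, 0.2085])]
recess [(0.7, [0.6119, 0.0552, 0.0978])]
[[322.53750032 222.64462905]
 [322.5540044  193.67370254]]
```

View pics/w4.png

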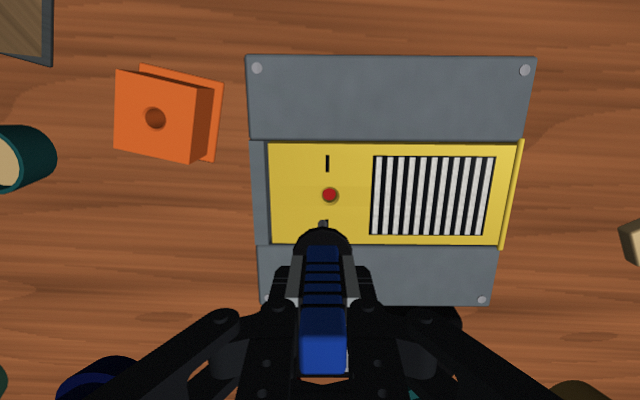

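Run:
```python
from h import *
c=viewer.capture('wrist');crop(c,326,205,36,36,11,'pics/w4c.png')
s=robot.sense();p=s['tool_pos']
for d in nets.regions_of(c,'filter_slide')[:1]: print(d['p'],rect(c,d['region'],.1))
hsv=cv2.cvtColor(c['img'],cv2.COLOR_RGB2HSV);m=cv2.inRange(hsv,(0,150,80),(8,255,255))|cv2.inRange(hsv,(172,150,80),(180,255,255))
m[:180]=0;m[210:]=0;m[:,:315]=0;m[:,345:]=0
M=cv2.moments(m,True);uv=(M['m10']/M['m00'],M['m01']/M['m00']);print(uv,M['m00'],ray(c,uv,.094),ray(c,uv,.1),p)
t=viewer.capture('top');cv2.imwrite('pics/t2.png',t['img'][:,:,::-1]); 
print(proj(c,[[.609,.0555,.1]]))
```

```text
0.74 ((608.8644409179688, 105.48475646972656), (99.24136352539062, 207.67906188964844), 2.8133838176727295)
(331.453781512605, 193.6218487394958) 119.0 [[0.61040783 0.05235388 0.094     ]] [[0.60858718 0.05209353 0.1       ]] [0.60877759 0.04458373 0.22808554]
[[335.44214677 194.2829963 ]]
```

View pics/w4c.png

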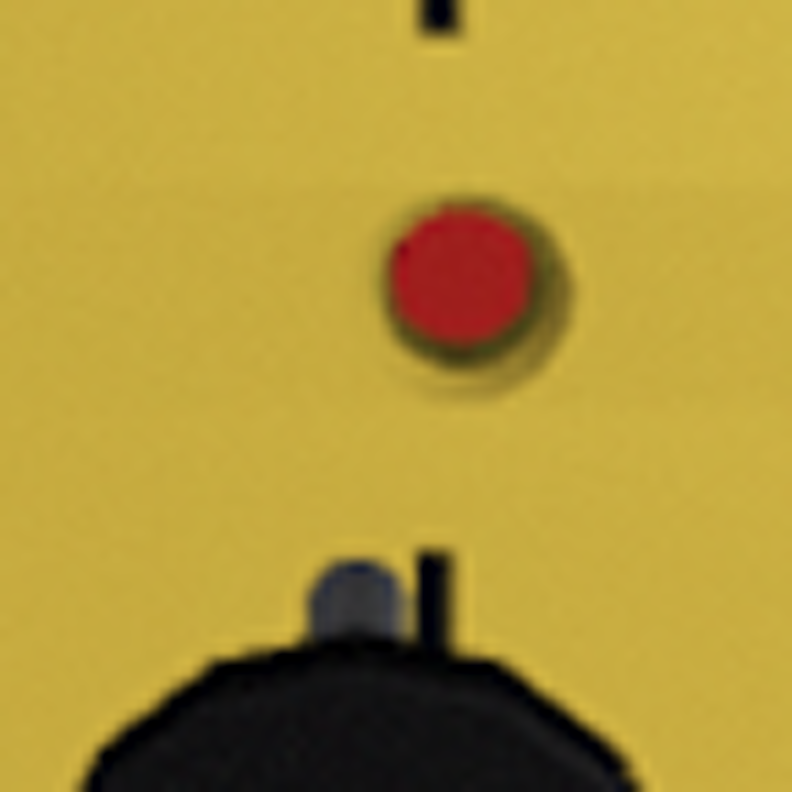

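>>> drive_tool:
  rows: [1, 10, 7.7, 0, 0, 0, 0, 25, 0, 0, 0, 0, 0, 18, 0, 0, 0, 0, 0, 4, 0, 0, 0, 0, 0, 0, 0, 0, 0, 0, 0, 0, 0, 0, 0, 0, 0, 0, 0, 0, 0, 0]

```text
time_s: 8.15
tool_pos: [0.6104, 0.0537, 0.1725]
tool_rot: [-90.0, -0.2, 3.0]
force: [-0.5, 0.2, -0.4]
grip_width: 0.175
```

```bash
cat > look.py <<'E'
from h import *
import sys
for i in range(2):
    c=viewer.capture('wrist');s=robot.sense();p=s['tool_pos'];print(s['time_s'],p,s['tool_rot'],s['force'],proj(c,[p+[0,0,-.0621],[p[0],p[1],.1],[p[0],p[1],.094]]).round(1).tolist())
crop(c,326,205,36,36,11,'pics/%s.png'%sys.argv[1])
c=viewer.capture('scene');u,v=proj(c,[[p[0],p[1],.1]])[0].astype(int);crop(c,u,v,36,36,8,'pics/%ss.png'%sys.argv[1])
E
python3 look.py w5
```

```text
8.2 [0.6103538  0.05364028 0.17239776] [-90.00172317  -0.16127845   3.04388028] [-0.83033311 -0.5723375  -0.80259523] [[322.4, 222.2], [322.4, 216.6], [322.4, 213.5]]
8.25 [0.61025255 0.05363454 0.17219346] [-90.00140579  -0.14126985   3.04686359] [-0.15239357 -0.44304461 -0.75235536] [[322.5, 222.1], [322.5, 216.6], [322.5, 213.5]]
```

View pics/w5.png

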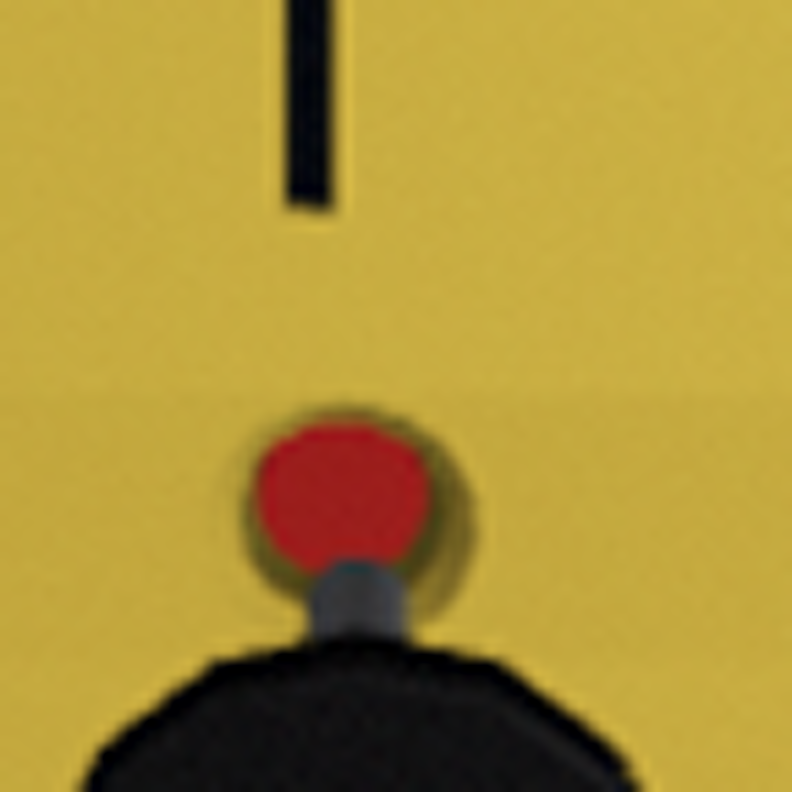

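View pics/w5s.png

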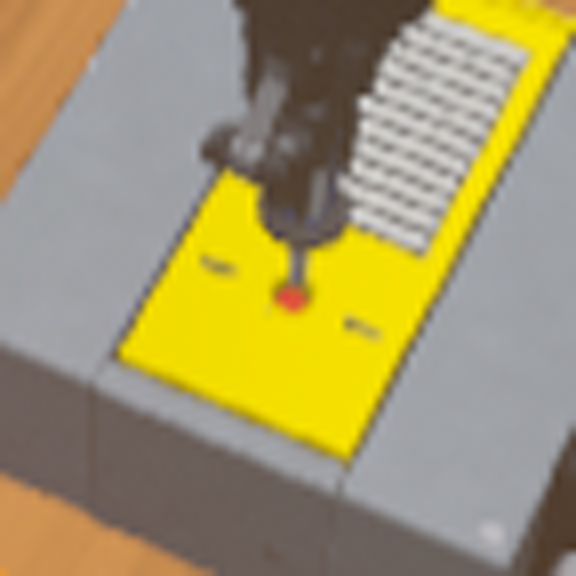

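>>> drive_tool:
  rows: [0, 6, -0.7, 0, 0, 0, 0, 6, 0, 0, 0, 0, 0, 6, 0, 0, 0, 0, 0, 2, 0, 0, 0, 0, 0, 0, 0, 0, 0, 0, 0, 0, 0, 0, 0, 0]

```text
time_s: 8.9
tool_pos: [0.6097, 0.0529, 0.1517]
tool_rot: [-90.0, -0.0, 3.0]
force: [-1.2, -0.2, 3.5]
grip_width: 0.175
```

>>> drive_tool:
  rows: [0, 1.5, 0, 0, 0, 0, 0, 0, 0, 0, 0, 0, 0, 0, 0, 0, 0, 0]

```text
time_s: 9.2
tool_pos: [0.6098, 0.0529, 0.1498]
tool_rot: [-90.0, -0.0, 3.0]
force: [-1.8, -0.9, 5.6]
grip_width: 0.175
```

```bash
python3 look.py w6
```

```text
9.25 [0.60974514 0.05286793 0.1496786 ] [-9.00022366e+01 -2.78020813e-02  3.04718152e+00] [-1.22554695  0.43926818  4.95017991] [[322.5, 222.5], [322.5, 229.9], [322.5, 226.2]]
9.3 [0.60975733 0.05287076 0.14963117] [-9.00016021e+01 -2.89389523e-02  3.05032048e+00] [-1.74439203 -0.99286018  5.16097387] [[322.5, 222.5], [322.5, 229.9], [322.5, 226.2]]
```

View pics/w6.png

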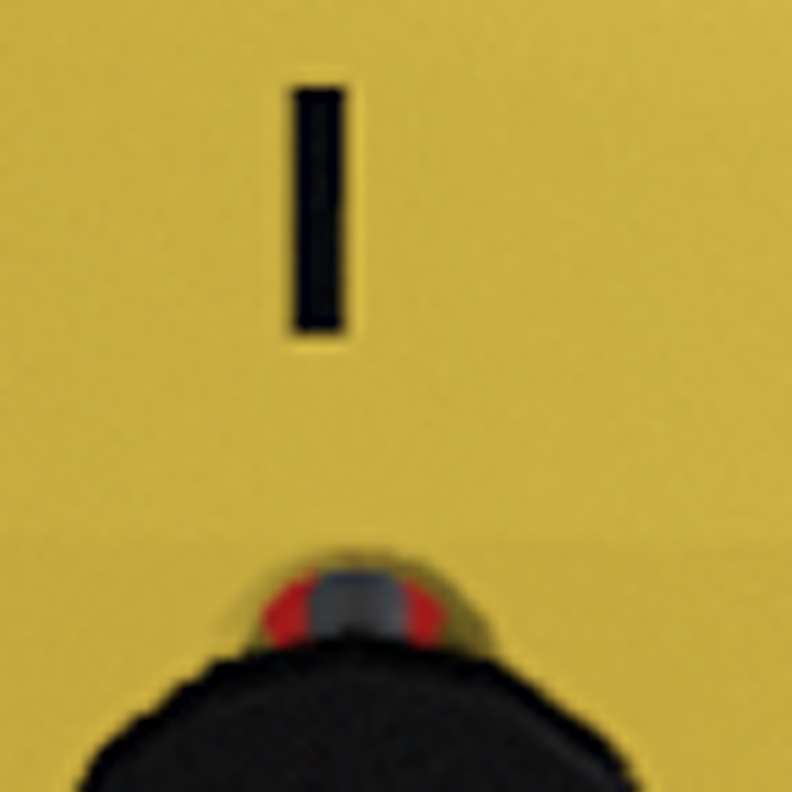

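View pics/w6s.png

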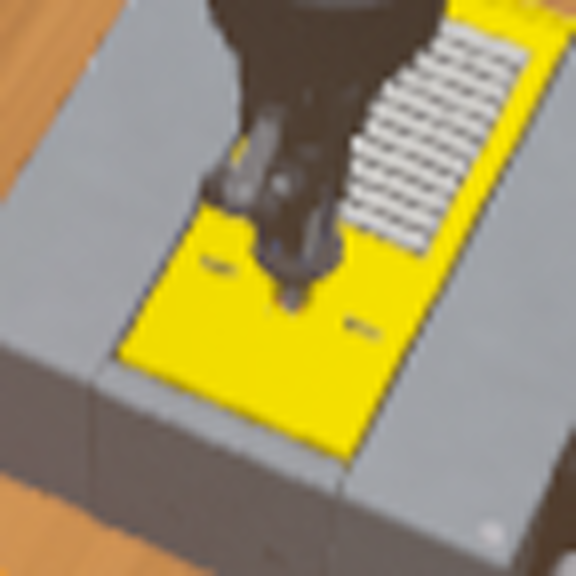

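>>> drive_tool:
  rows: [0, 0.4, 4, 0, 0, 0, 0, 0, 4, 0, 0, 0, 0, 0, 6, 0, 0, 0, 0, 0, 8, 0, 0, 0, 0, 0, 8, 0, 0, 0, 0, 0, 0, 0, 0, 0]

```text
time_s: 9.95
tool_pos: [0.6084, 0.0851, 0.1491]
tool_rot: [-89.9, -0.1, 3.2]
force: [1.2, 1.0, 5.3]
grip_width: 0.175
```

```bash
python3 look.py w7
```

```text
10.0 [0.60835254 0.08495687 0.14914933] [-8.98357022e+01 -7.78491932e-02  3.14663720e+00] [1.35442152 1.50741995 4.51799174] [[322.1, 222.4], [322.1, 230.2], [322.1, 226.5]]
10.05 [0.60835269 0.08488617 0.14916615] [-8.98145459e+01 -7.62160849e-02  3.13449852e+00] [1.51138631 0.87426815 4.82608959] [[322.1, 222.5], [322.1, 230.2], [322.1, 226.5]]
```

View pics/w7.png

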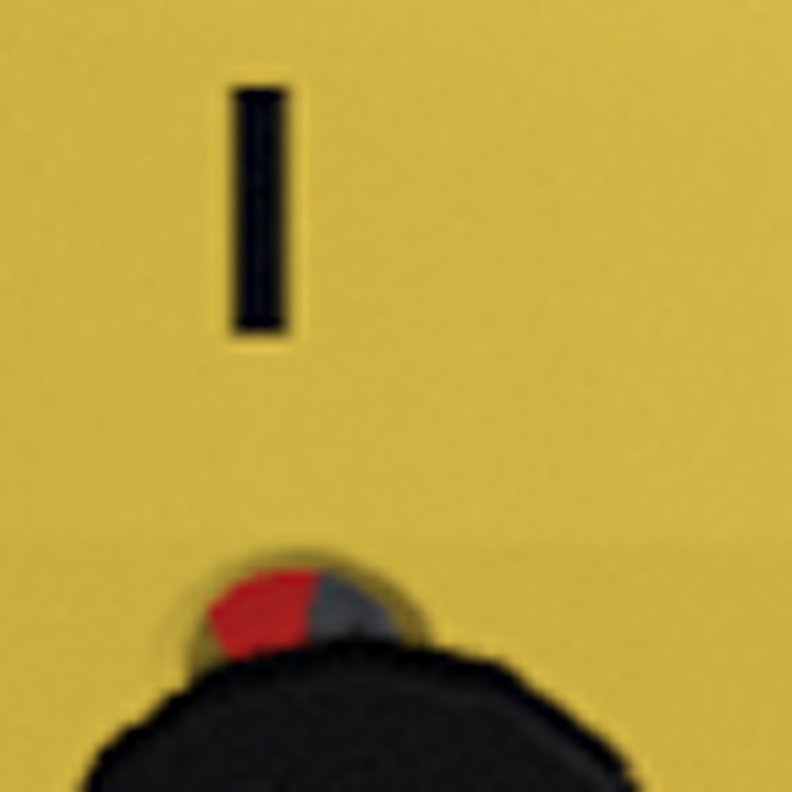

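View pics/w7s.png

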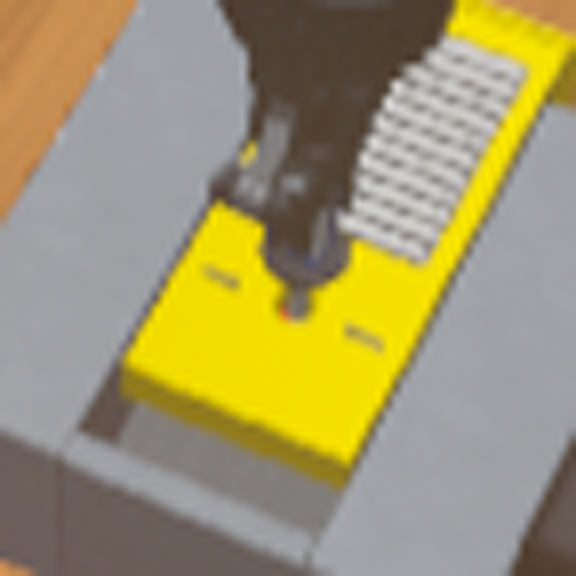

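>>> drive_tool:
  rows: [0, 0, 6, 0, 0, 0, 0, 0, 8, 0, 0, 0, 0, 0, 8, 0, 0, 0, 0, 0, 8, 0, 0, 0, 0, 0, 8, 0, 0, 0, 0, 0, 8, 0, 0, 0, 0, 0, 6, 0, 0, 0, 0, 0, 0, 0, 0, 0]

```text
time_s: 10.9
tool_pos: [0.6057, 0.136, 0.1492]
tool_rot: [-89.9, -0.1, 3.1]
force: [3.1, -0.7, 5.0]
grip_width: 0.175
```

```bash
python3 look.py w8
```

```text
10.95 [0.60573132 0.13591564 0.14920822] [-8.98941938e+01 -8.95598682e-02  3.09303661e+00] [2.12857833 0.162686   4.58122959] [[322.2, 222.4], [322.2, 230.2], [322.2, 226.5]]
11.0 [0.60569582 0.13589421 0.14921148] [-8.98774273e+01 -8.48946524e-02  3.08741964e+00] [ 3.28694474 -0.11057144  5.25973199] [[322.2, 222.4], [322.3, 230.2], [322.3, 226.5]]
```

View pics/w8.png

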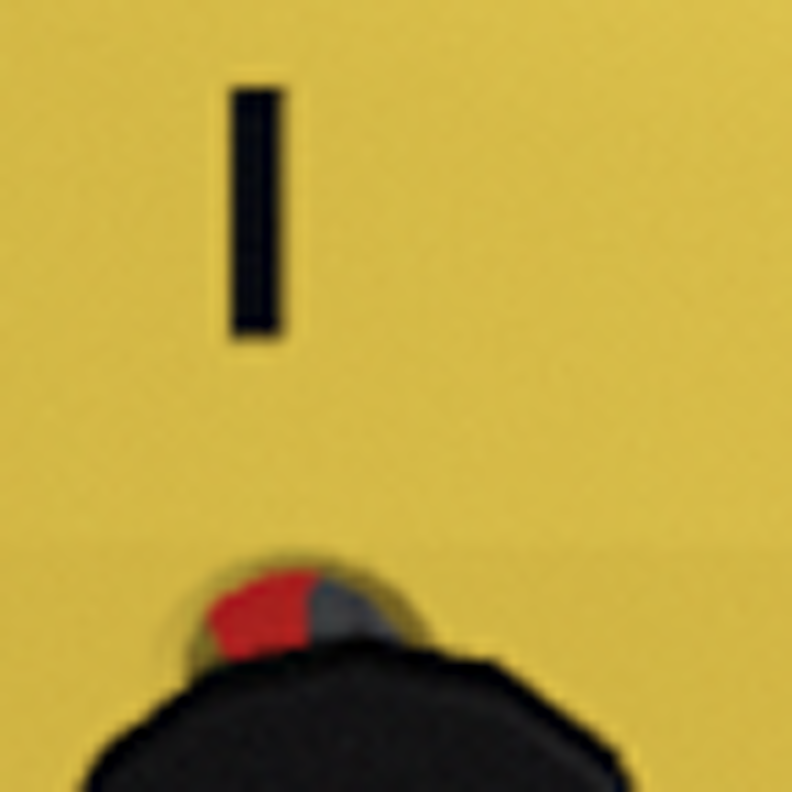

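View pics/w8s.png

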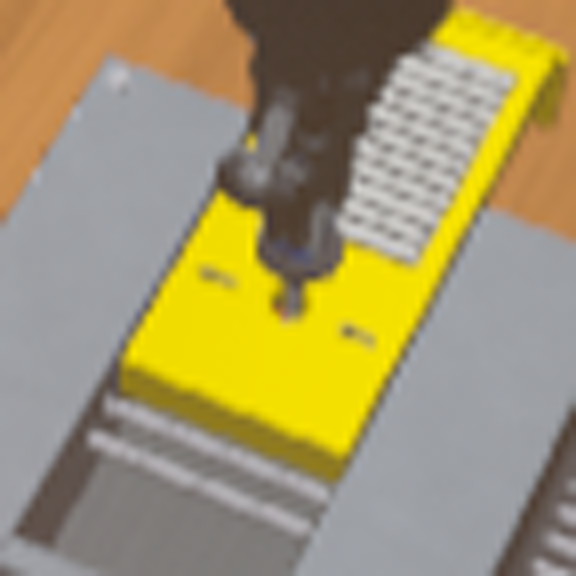

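>>> drive_tool:
  rows: [0.3, 0, 3, 0, 0, 0, 0.2, 0, 3, 0, 0, 0, 0, 0, 0, 0, 0, 0]

```text
time_s: 11.35
tool_pos: [0.6055, 0.1404, 0.1492]
tool_rot: [-90.0, -0.0, 3.0]
force: [1.3, -1.8, 5.3]
grip_width: 0.177
```

>>> drive_tool:
  rows: [0, 0, 2, 0, 0, 0, 0, 0, 0, 0, 0, 0]

```text
time_s: 11.55
tool_pos: [0.6054, 0.1421, 0.1492]
tool_rot: [-90.1, -0.0, 3.0]
force: [1.7, -1.4, 5.3]
grip_width: 0.174
```

>>> drive_tool:
  rows: [0, 0, 2, 0, 0, 0, 0, 0, 0, 0, 0, 0]

```text
time_s: 11.75
tool_pos: [0.6053, 0.1439, 0.1492]
tool_rot: [-90.1, -0.0, 3.0]
force: [1.8, -2.2, 5.8]
grip_width: 0.178
```

>>> drive_tool:
  rows: [0, 0, 1.5, 0, 0, 0, 0, 0, 0, 0, 0, 0]

```text
time_s: 11.95
tool_pos: [0.6053, 0.1442, 0.1492]
tool_rot: [-90.2, 0.0, 3.0]
force: [2.0, -4.9, 6.5]
grip_width: 0.168
```

```bash
python3 look.py w9
```

```text
12.0 [0.60531868 0.14418324 0.14916692] [-9.02161944e+01  4.75132253e-03  2.97089248e+00] [ 3.11995087 -3.7810116   5.7678831 ] [[322.8, 222.6], [322.8, 230.3], [322.8, 226.6]]
12.05 [0.60531879 0.14416958 0.1491608 ] [-9.02111595e+01  6.10619008e-03  2.96736540e+00] [ 1.94443282 -4.03225107  6.20628489] [[322.8, 222.6], [322.8, 230.3], [322.8, 226.6]]
```

View pics/w9.png

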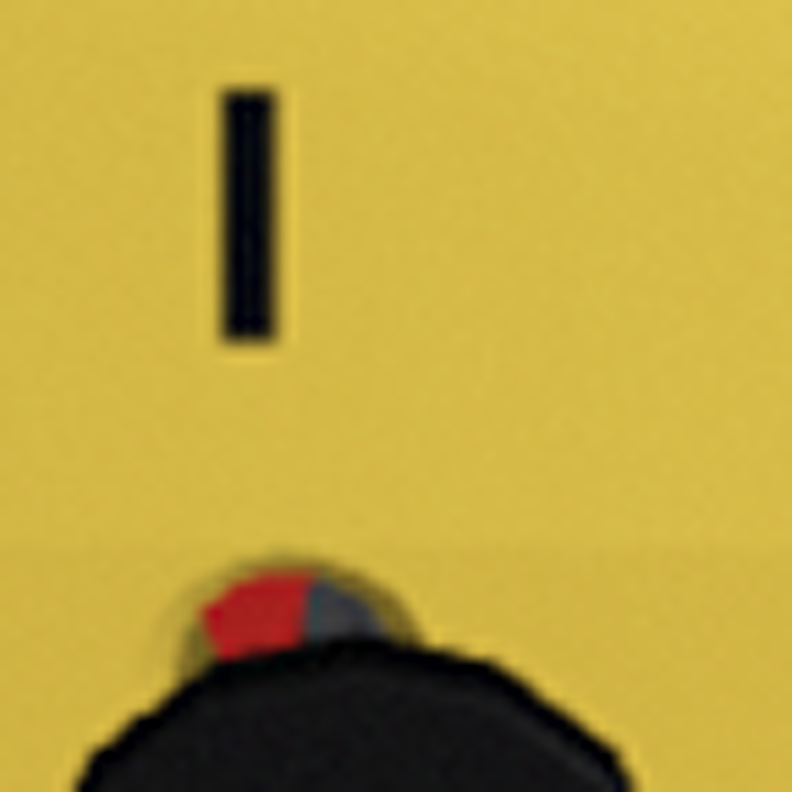

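>>> drive_tool:
  rows: [0, 0, -1.5, 0, 0, 0, 0, -4, 0, 0, 0, 0, 0, -4, -1, 0, 0, 0, 0, -6, 0, 0, 0, 0, 0, -15, 0, 0, 0, 0, 0, -30, 0, 0, 0, 0, 0, -20, 0, 0, 0, 0, 0, 0, 0, 0, 0, 0]

```text
time_s: 12.9
tool_pos: [0.6063, 0.1447, 0.2327]
tool_rot: [-89.9, -0.4, 3.1]
force: [0.1, -0.1, -0.6]
grip_width: 0.173
```

Run:
```python
from h import *
s=robot.sense();print(s['time_s'],s['tool_pos'],s['tool_rot'],s['force'],s['grip_width'])
c=viewer.capture('wrist');cv2.imwrite('pics/w10.png',c['img'][:,:,::-1])
print(nets.tip_of(c,'recess')[:1])
c=viewer.capture('scene');crop(c,360,210,60,50,6,'pics/s10.png')
```

```text
12.9 [0.6063386  0.14473883 0.23266162] [-89.89589331  -0.37403735   3.0923014 ] [ 0.06859355 -0.09622257 -0.62126949] 0.17322689963733884
[{'point': [0.6123, 0.1419, 0.0993], 'p': 0.62}]
```

View pics/w10.png

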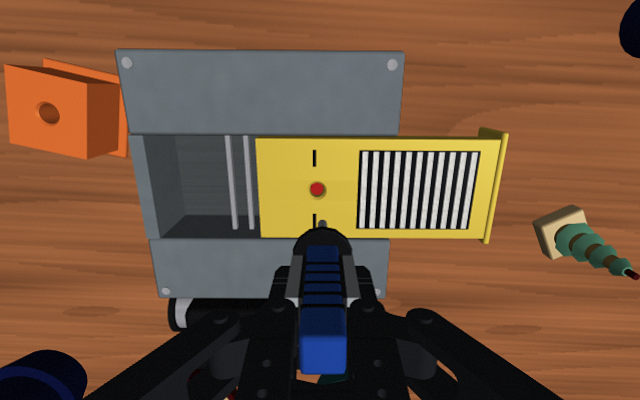

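View pics/s10.png

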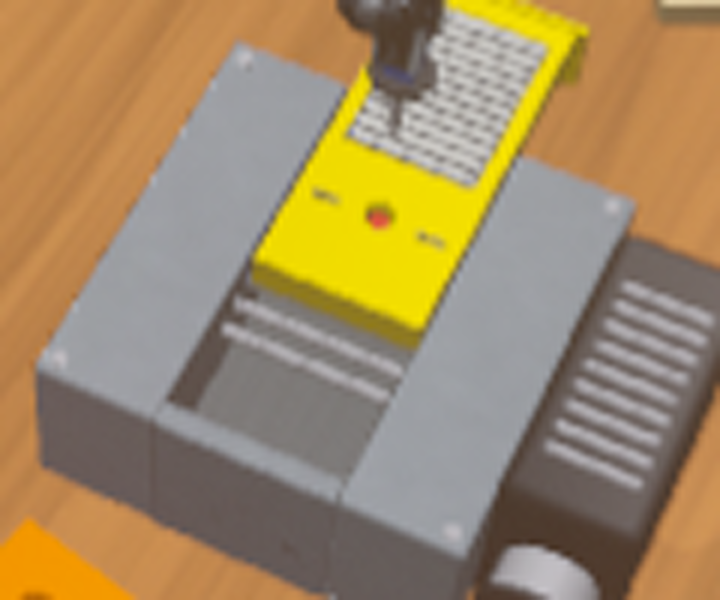

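>>> drive_tool:
  rows: [-16, 0, -40, 0, 0, 0, -16, 0, -40, 0, 0, 0, -16, 0, -40, 0, 0, 0, -16, 0, -40, 0, 0, 0, -16, 0, -40, 0, 0, 0, -16, 0, -40, 0, 0, 0, -16, 0, -40, 0, 0, 0, -16, 0, -40, 0, 0, 0, -16, 0, -40, 0, 0, 0, -16, 0, -43, 0, 0, 0]

```text
time_s: 14.05
tool_pos: [0.4654, -0.2676, 0.2257]
tool_rot: [-89.8, 0.2, 3.1]
force: [2.1, 0.1, -2.5]
grip_width: 0.175
```

>>> drive_tool:
  rows: [0, 0, 0, 0, 0.1156, 0, 0, 20, 0, 0, 0.1156, 0, 0, 30, 0, 0, 0.1156, 0, 0, 20, 0, 0, 0.1156, 0, 0, 0, 0, 0, 0, 0, 0, 0, 0, 0, 0, 0]

```text
time_s: 14.65
tool_pos: [0.4663, -0.2665, 0.1566]
tool_rot: [-89.9, 0.2, -23.3]
force: [-0.4, 0.1, -0.9]
grip_width: 0.175
```

```bash
cat > look2.py <<'E'
from h import *
import sys
s=robot.sense();p=s['tool_pos'];print(s['time_s'],p,s['tool_rot'],s['force'],s['grip_width'])
c=viewer.capture('wrist');cv2.imwrite('pics/%s.png'%sys.argv[1],c['img'][:,:,::-1])
print('tip',proj(c,[p+[0,0,-.0621],[.4686,-.2662,.058]]).round(1).tolist())
for t in ['holder_mouth','tool_flange']: print(t,[(d['p'],d['point']) for d in nets.tip_of(c,t)][:3])
hsv=cv2.cvtColor(c['img'],cv2.COLOR_RGB2HSV)
g=cv2.inRange(hsv,(10,40,140),(24,150,255));g=cv2.morphologyEx(g,cv2.MORPH_OPEN,np.ones((5,5)))
n,l,st,ce=cv2.connectedComponentsWithStats(g)
for i in range(1,n):
    if st[i,4]>1500: print(st[i],rect(c,l==i,.058))
crop(c,322,200,50,45,8,'pics/%sc.png'%sys.argv[1])
E
python3 look2.py w11
```

```text
14.65 [ 0.46630494 -0.26649523  0.15658288] [-89.94180199   0.18294038 -23.30103722] [-0.39997901  0.12145332 -0.85726854] 0.17451803398495053
tip [[322.1, 222.8], [323.7, 207.4]]
holder_mouth [(0.58, [0.4705, -0.2665, 0.0583]), (0.55, [0.557, -0.1094, 0.0608])]
tool_flange [(0.72, [0.4655, -0.2696, 0.1415])]
[ 268  156  107   99 6416] ((469.2204895019531, -266.9771728515625), (71.23994445800781, 70.79784393310547), 77.66609954833984)
[ 164  251   62   52 2474] ((482.25579833984375, -387.6813049316406), (49.90279006958008, 47.68321228027344), 66.60352325439453)
```

View pics/w11.png

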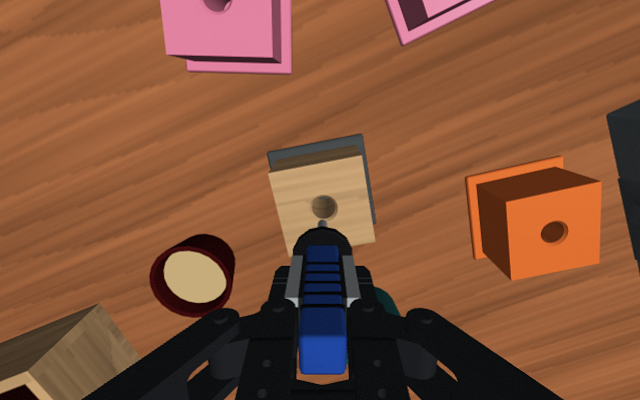

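View pics/w11c.png

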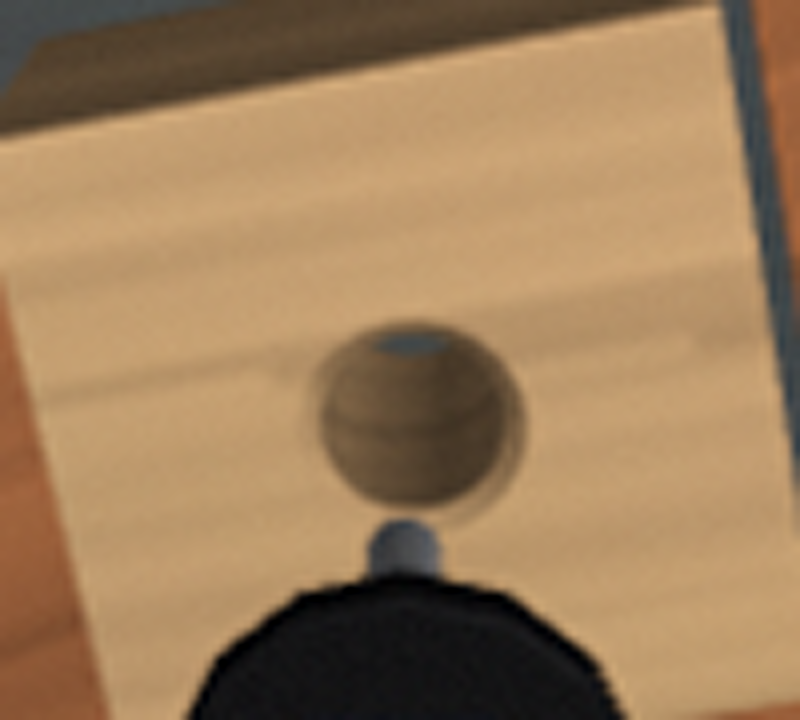

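>>> drive_tool:
  rows: [2, 5, 1.2, 0, 0, 0, 0, 15, 0, 0, 0, 0, 0, 15, 0, 0, 0, 0, 0, 15, 0, 0, 0, 0, 0, 12, 0, 0, 0, 0, 0, 8, 0, 0, 0, 0, 0, 3, 0, 0, 0, 0, 0, 0, 0, 0, 0, 0]

```text
time_s: 15.6
tool_pos: [0.4691, -0.2667, 0.0844]
tool_rot: [-90.0, 0.0, -23.4]
force: [0.8, 0.3, 0.4]
grip_width: 0.176
```

>>> drive_tool:
  rows: [0, 2, 0, 0, 0, 0, 0, 0, 0, 0, 0, 0]

```text
time_s: 15.8
tool_pos: [0.4696, -0.2671, 0.0834]
tool_rot: [-90.0, -0.1, -23.4]
force: [0.4, 0.2, 0.1]
grip_width: 0.174
```

```bash
python3 look2.py w12
```

```text
15.8 [ 0.46961079 -0.26706746  0.08342534] [-9.00081394e+01 -6.46326413e-02 -2.34458079e+01] [0.41883471 0.17981554 0.06050474] 0.17419711571660043
tip [[322.2, 222.4], [322.8, 245.1]]
holder_mouth [(0.96, [0.5598, -0.1095, 0.06])]
tool_flange [(0.92, [0.469, -0.2722, 0.0658])]
[ 245  175  149  117 9219] ((468.9912109375, -266.7967834472656), (71.09838104248047, 70.56910705566406), 77.6031723022461)
[ 116  298   73   56 2824] ((472.41064453125, -384.62884521484375), (36.10115432739258, 42.12773132324219), 13.084938049316406)
```

View pics/w12c.png

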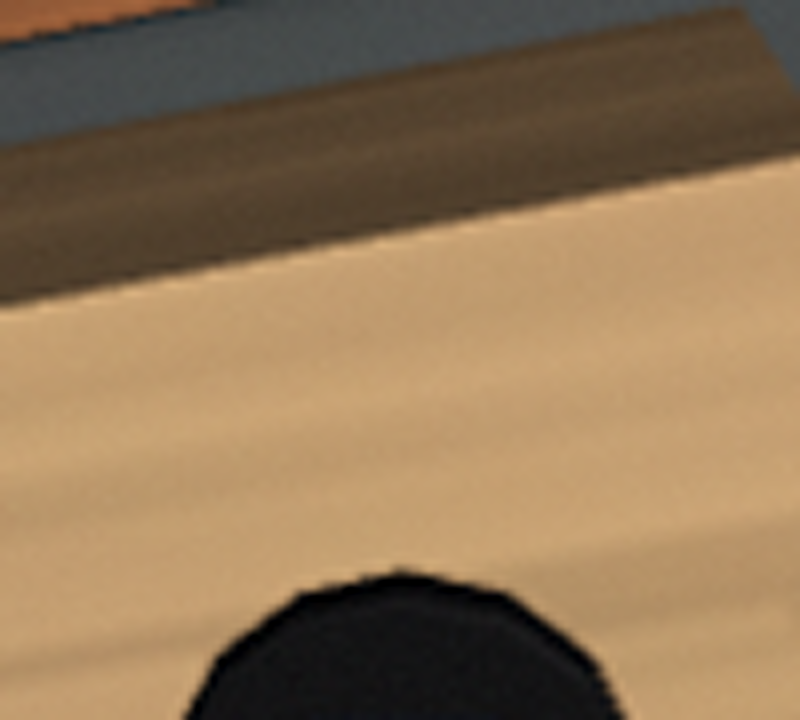

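In the hole, about 4–5 mm above home, no contact force. Continuing down.

>>> drive_tool:
  rows: [-0.5, 2, 0, 0, 0, 0, 0, 1, 0, 0, 0, 0, 0, 0, 0, 0, 0, 0, 0, 0, 0, 0, 0, 0]

```text
time_s: 16.35
tool_pos: [0.4688, -0.2665, 0.0798]
tool_rot: [-90.0, 0.0, -23.4]
force: [-0.1, 0.1, -1.4]
grip_width: 0.175
```

>>> drive_tool:
  rows: [0, 1, 0, 0, 0, 0, 0, 0, 0, 0, 0, 0]

```text
time_s: 16.55
tool_pos: [0.4688, -0.2666, 0.0787]
tool_rot: [-90.0, 0.0, -23.4]
force: [-0.1, -0.6, -1.9]
grip_width: 0.172
```

>>> drive_tool:
  rows: [0, 1, 0, 0, 0, 0, 0, 0, 0, 0, 0, 0]

```text
time_s: 16.75
tool_pos: [0.469, -0.2668, 0.0782]
tool_rot: [-90.0, -0.0, -23.4]
force: [0.1, -0.4, 0.8]
grip_width: 0.179
```

>>> drive_tool:
  rows: [0, 0.6, 0, 0, 0, 0, 0, 0, 0, 0, 0, 0]

```text
time_s: 16.95
tool_pos: [0.469, -0.2667, 0.0781]
tool_rot: [-90.0, -0.0, -23.4]
force: [-1.8, 1.3, 4.7]
grip_width: 0.175
```

>>> drive_tool:
  rows: [0, 0, 0, 0, 0, 0, 0, 0, 0, 0, 0, 0, 0, 0, 0, 0, 0, 0, 0, 0, 0, 0, 0, 0, 0, 0, 0, 0, 0, 0, 0, 0, 0, 0, 0, 0, 0, 0, 0, 0, 0, 0]
  grip: 0

```text
time_s: 17.65
tool_pos: [0.4688, -0.2666, 0.0772]
tool_rot: [-90.0, 0.0, -23.4]
force: [0.0, 0.3, 0.2]
grip_width: 1.003
```

```bash
python3 look2.py w13
```

```text
17.65 [ 0.46880867 -0.26661241  0.07723222] [-8.99943906e+01  6.26352099e-03 -2.34440445e+01] [0.00051134 0.32095057 0.23901656] 1.002621868381392
tip [[322.2, 222.5], [322.7, 251.6]]
holder_mouth []
tool_flange [(0.77, [0.4712, -0.2721, 0.062])]
[  243   179   153   138 11765] ((469.0756530761719, -266.8224792480469), (70.99705505371094, 70.60746765136719), 77.67993927001953)
```

View pics/w13.png

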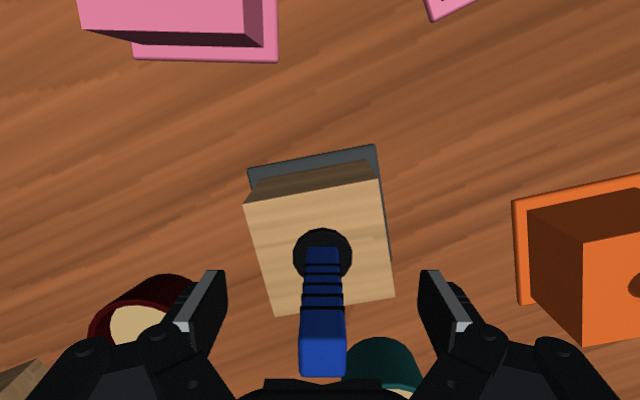

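Released, standing centred with jaws well clear. Withdraw straight up, then check.

>>> drive_tool:
  rows: [0, -20, 0, 0, 0, 0, 0, -35, 0, 0, 0, 0, 0, -40, 0, 0, 0, 0, 0, -40, 0, 0, 0, 0, 0, -20, 0, 0, 0, 0, -30, 0, 0, 0, 0, 0, -30, 0, 0, 0, 0, 0, 0, 0, 0, 0, 0, 0, 0, 0, 0, 0, 0, 0]

```text
time_s: 18.7
tool_pos: [0.4138, -0.2428, 0.2327]
tool_rot: [-90.0, -0.1, -23.5]
force: [1.2, -0.6, -0.3]
grip_width: 1.004
```

```bash
python3 look2.py w14
python3 - <<'E'
from h import *
c=viewer.capture('scene');cv2.imwrite('pics/s14.png',c['img'][:,:,::-1]);crop(c,360,200,50,50,6,'pics/s14b.png')
for t in ['pin_tool','tool_flange','recess']: print(t,nets.tip_of(c,t)[:1])
c=viewer.capture('top');crop(c,310,160,45,45,8,'pics/t14.png');print(nets.tip_of(c,'recess')[:1])
E
```

```text
18.7 [ 0.41377281 -0.24275565  0.23265685] [-9.00056644e+01 -8.40087499e-02 -2.34589900e+01] [ 1.1914109  -0.56856959 -0.25064629] 1.0035353664544913
tip [[322.2, 222.4], [322.7, 235.1]]
holder_mouth [(0.77, [0.5556, -0.1097, 0.0555]), (0.61, [0.4658, -0.2665, 0.0585]), (0.57, [0.3408, -0.1142, 0.0579])]
tool_flange [(0.9, [0.4708, -0.2709, 0.0593]), (0.63, [0.4924, -0.3995, 0.0008])]
[ 282  199   79   72 3219] ((469.20281982421875, -267.0356750488281), (71.28034973144531, 70.80156707763672), 77.78278350830078)
pin_tool [{'point': [0.4712, -0.2677, 0.0198], 'p': 0.63}]
tool_flange [{'point': [0.4695, -0.2665, 0.0626], 'p': 0.49}]
recess [{'point': [0.6065, 0.1438, 0.1016], 'p': 0.64}]
[]
```

View pics/w14.png

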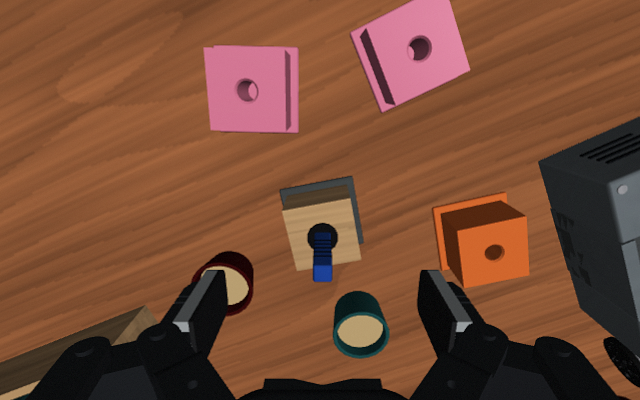

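View pics/s14.png

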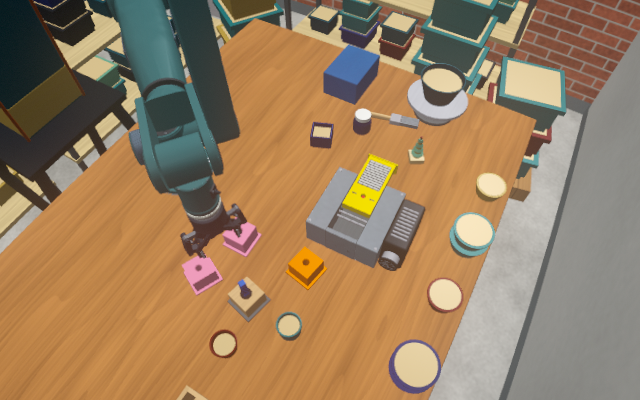

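View pics/t14.png

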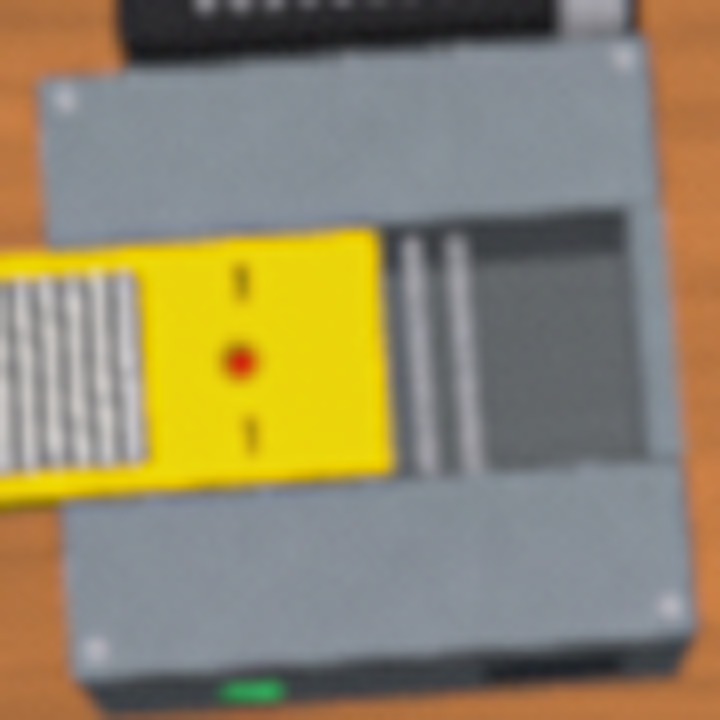

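Run:
```python
import cv2
a=cv2.imread('pics/w10.png')[170:206,298:334];b=cv2.imread('pics/w4.png')[177:213,311:347]
cv2.imwrite('pics/cmp.png',cv2.resize(cv2.hconcat([b,a]),None,fx=10,fy=10,interpolation=2))
```

```text
(no output)
```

View pics/cmp.png

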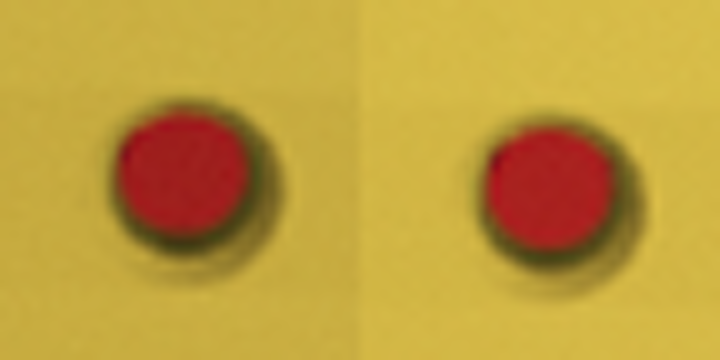

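The button looks the same as before the push, so it has sprung up.

```bash
python3 -c "
from plant import robot
print(robot.finish_job())"
```

```text
the job is handed in; nothing more can be done
None
```

The filter slide is out at its end stop and the pin tool is back in its wooden holder. I handed the job in at about 19 s.

- **What I did:** I took the pin tool from its holder and pressed the red button about 6 mm, at roughly 5 N. I kept it pressed and pushed the slide out until the end stop resisted, with the tool having moved about 91 mm. Then I lifted clear, put the tool back, let go and withdrew the gripper.
- **Slide:** The recess moved about 86–90 mm along +y, depending on which measurement I used. The channel behind the slide is open.
- **Button:** In the close crop it looks the same as before the push, so it has sprung up.
- **Pin tool:** It stands upright with the flange on the holder top. The height at release matched the original to about 1 mm. The network's flange height of 59–63 mm agrees with the true 58 mm within its error.
- **Other things:** Nothing else on the bench looks moved.
- **Disagreements:** The network did not find the recess in the last top picture, although the recess is plainly visible there. Its recess positions also varied by a few mm between cameras, so I relied on my own measurements from the wrist picture.

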